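# Index a crown cap round to the stop and light it

## Robot

A 7-joint arm with a two-finger parallel gripper is mounted at the origin on the work surface. World frame = base frame: x ahead of the robot, y to its left, z up, the work surface at z = 0. Lengths are in m, angles in rad, forces in N, time in s.
With the tool pointing down it reaches from about 0.425 to 0.875 m from the base axis. Payload 4.7 kg.
Tool frame: the origin (TCP) lies on the centre line of the jaws, within the pads' length; the fingertips stand ctrl.tcp_to_tips ahead of it and the grasp point (between the pads) lies 2 mm behind it (ctrl.tcp_to_tips is the distance from the TCP to the fingertips, in m); z points along the fingers, y is the line along which they close (so a half turn about z gives the same grasp; the last joint's range is limited). The gripper opens to 87 mm and grips with 3 to 60 N. Pads are 19 mm wide; open, the fingers measure 117 mm over their backs; the gripper's body (75 mm by 190 mm) begins 51 mm behind the grasp point.
Start: joints at [-1.179, 0.321, -0.07, 1.45, 0.023, 1.371, -0.057], TCP at [0.24, 0.604, 0.24] pointing down, gripper open.
Joint ranges: [-2.86, 2.86], [-0.3, 2.09], [-1.38, 1.24], [0.06, 2.45], [-1.56, 4.7], [0.09, 2.05], [-2.69, 2.69]. Speed limits (rad/s): [2.57, 2.57, 3.14, 3.14, 3.14, 3.14, 3.14].

## Interface

Orientations are given as a rotation vector (axis times angle).
In Python, from bench import ctrl, optics, close_job gives the robot as it stands.
- The arm moves only by the shell command python3 -m inch 'ROWS' [OPENING] [FORCE]. ROWS is JSON, a list of rows, each a list of 2 entries, a list of its own where there are three numbers: the shift along the tool's x, y, z in mm, then the turn, a rotation vector about the tool's x, y, z in degrees. In form: [[[x, y, z], [ax, ay, az]], ...]. A call has exactly 10 rows; each row shifts and turns the commanded pose from where the row before left it, along the tool's axes as they then stand; what a row does not reach is not made up. A row lasts 1/10 s, in which the tool goes at most 50 mm and 8.59 degrees, less where a joint would pass 70% of its speed; a pose out of reach is approached as far as the arm can. A call is refused whole if a number of a shift passes 50 or a number of a turn 8.59, either way. A call with a gripper value outside its range is refused whole. OPENING is the closure, from 0 (fully open) to 1 (shut), set as the call begins (- or left out, the last holds). The fingers move at their own pace and stop on an object; FORCE is the grip in N (left out, the last holds). Time passes only in rows, so rows that do not move let the fingers close, or fill a call up. It gives the time, the measured TCP pose, the force and the opening at its end, in the units of the state.
- ctrl.get_state(): the state, without advancing time (a new reading comes with each control period).
- optics.get_image(name): name is "scene" or "top"; returns a dict with "image" (400x640x3 uint8, red, green, blue), "fx", "fy", "cx", "cy" (pixels), "R" (3x3) and "t" (3): a world point X has camera coordinates R X + t. Camera axes: x right, y down, z forward; pixel columns grow to the right and rows downward; lengths in m; the calibration is good to about 2 mm. A picture is of the moment at which its call begins. There is no depth.
- close_job(): hands the job in, once; it reports no verdict.
The state is a dict: "time": time; "joint_positions": joint angles; "qd": joint speeds; "joint_torque": joint torques, N m; "position": TCP position; "tool_rot": TCP orientation; "ft_force": force on the tool from outside, world axes, zero at the start; "torque": the same for the moment, N m; "grip_width": opening from 0.0 (shut) to 1.0 (fully open).
Only numpy, scipy, OpenCV 4.12 (cv2) and the standard library are available. Lean on these libraries where they do the work, as an engineer would, in place of code of your own. Each camera call takes 0.05 s, during which the arm holds its last target. There are 200 camera calls.

## Task

Bring the crown cap that lies in the star-wheel indexer round to the little steel stop on the far side of its channel: turn the wheel anticlockwise (seen from above) by pushing one spoke after another with the side of the gripper, until you feel the cap pressed home against the stop. Be gentle at the end, as a hard squeeze dents the cap, never touch the cap itself, and leave the other things on the bench where they are. Then throw the toggle on the lamp box fully over, away from the robot, to light the cap for inspection, and leave everything alone.

Things in the scene. Friction and masses are not known exactly. Their poses are not given: they have to be found in the camera images.
- indexer: Star-wheel indexer, fixed: round dark steel deck, 190 mm diameter, top 20 mm above the bench, with an aluminium star wheel turning on it about a vertical axis. Origin: on the wheel's axis at bench level; z up; x roughly away from the robot. Work on the half nearer the robot (its -x side).
- hub (a point): Point on the wheel's axis, 56 mm above the bench, fixed to the indexer. 5 equal spokes 72 degrees apart, bars 10 mm wide, 115 mm long from the axis, 30 to 56 mm above the bench, 27 mm of it beyond the rail. The wheel turns either way without end stops, with steady friction (2 to 3 N at the spoke ends), and stays where it is left.
- channel (a point): Centre of the deck's top, on the axis. Around it a ring channel between the hub disc (radius 44 mm) and a low rail (80 to 88 mm from the axis, top 27 mm above the bench). The cap slides in it, pushed by short paddles under the spokes (10 mm wide, 42 to 62 mm from the axis).
- bridge (a point): Centre of the top of a fixed grey bridge bar across the wheel along the indexer's y axis: 24 mm wide, 274 mm long, 64 to 74 mm above the bench, posts 131 mm either side of the axis, feet out to 145 mm. The spokes pass under it, the fingers cannot, so no single push can do the whole turn.
- spoke_end (a point): Centre of the top edge at the outer end of one spoke, 115 mm from the wheel's axis and 56 mm above the bench; it turns with the wheel, so it tells the wheel's angle. The other four spokes are at 72 degree steps from it. At the start this is the spoke just behind the cap (in the anticlockwise sense).
- cap: Tarnished nickel crown cap, loose, 32 mm diameter, 6 mm high, 15 g, lying top up in the channel on the deck. Origin: centre of its underside. It starts on the side of the indexer near the robot, between two paddles, and has to travel about half a turn. Home, it lies 60 to 64 mm from the axis on the indexer's +x side, its centre at indexer y between -12 and 0 mm, as the stop's jaw is set.
- stop: Stop: small fixed steel block 18 x 14 x 9 mm (x, y, z of the indexer) in the outer part of the channel, at +73 mm x, +24 mm y of the indexer's axis; spokes and paddles clear it. Origin: centre of its underside. A jaw, 12 mm wide, 7 mm high, stands 1 to 13 mm out of its -y face; how far is set anew each time and not measured. The cap meets the jaw, which does not yield, so the force at the spoke then rises steeply. Over 20 N dents the cap.
- lampbox: Cream enamel lamp box, fixed, 150 x 120 x 70 mm (x, y, z), with a chunky black toggle on its top. Origin: centre of its underside; x axis points roughly away from the robot. It stands to the left or right of the indexer.
- toggle (a joint): Toggle lever angle, rad: near 0 at the start, leaning towards the box's -x (to the robot, off), 1.0 thrown fully over to +x (on). The lever turns about the box's y axis and stays where it is left.
- toggle_tip (a point): Tip of the toggle lever; moves with it. Centre of its ball end (26 mm diameter), 50 mm from the pivot. The pivot (parallel to the box's y axis) is 15 mm towards -x from the box's centre and 92 mm above the bench; the lever leans 0.5 rad to -x when off and 0.5 rad to +x when on (ball 136 mm above the bench). A steel housing 70 x 50 mm under it reaches 95 mm (pivot boss 105 mm) above the bench. About 1.5 N moves it.
- bottle: Green glass bottle, 62 mm diameter, 200 mm high; bystander. Origin at the centre of its underside.
- gauge_cup: Bone-white ceramic cup, 68 mm diameter, 60 mm high; bystander. Origin at the centre of its underside.
- probe: Wooden-handled steel probe lying on the bench, 165 mm long, 18 mm thick; bystander. Origin under its middle, x along it.
- spare_cap: Another crown cap, lying on the bench between indexer and lamp box, not in the indexer; bystander. Origin at the centre of its underside.
- ring_gauge: Steel ring gauge, 60 mm diameter, 12 mm high; bystander.
- cap_tray: Open wooden tray 140 x 100 x 35 mm; bystander.
- weight: Brass cylinder weight, 40 mm diameter, 35 mm high; bystander.
Mind the look-alikes: they are no part of the job. Of the things that look like the lampbox, the middle-sized one is meant.

How it is judged:
By the outcome, as a careful person would: the job done as asked, in the order asked, and still so for the second after the job is handed in, with the robot touching nothing.
It also fails if it takes over 72 s, if anything falls off the work surface, if the arm or the gripper's body presses on something with over 40 N, if the wrist force passes 120 N, or if a joint passes its speed limit or range.

## Working session

There is one attempt and no reset: what is moved stays moved. The work goes in short steps, Python scripts to look and compute and a shell command to move; the robot and the scene stay as the last step left them, time stands still between calls to the robot, and variables do not carry over. Pictures are saved under pics/ and viewed, on a budget of 10 in all, crops included, one or two more only if the job needs it, and the job is handed in when it is done.

```bash
ls; mkdir -p pics
python3 - <<'E'
from bench import ctrl, optics
import cv2,pickle
print(ctrl.get_state(), ctrl.tcp_to_tips)
for n in("scene","top"):
    d=optics.get_image(n); pickle.dump(d,open(f"{n}.pkl","wb"))
    cv2.imwrite(f"pics/{n}0.png",d["image"][:,:,::-1]); print(n,d["fx"],d["fy"],d["cx"],d["cy"],d["R"],d["t"])
E
```

```text
pics
{'time': 0.0, 'joint_positions': array([-1.17890548,  0.32186351, -0.07007985,  1.45167457,  0.02259019,
        1.37075944, -0.05687093]), 'qd': array([ 5.11347234e-04,  2.09622818e-03,  2.16953636e-03,  8.53056207e-04,
       -4.24478121e-04,  7.37993770e-04, -2.50090478e-05]), 'joint_torque': array([ 2.70492337e-04, -4.91297328e+01, -4.03658794e-01, -3.12519264e+01,
       -6.37376332e-02,  4.42310655e-02,  1.81386049e-04]), 'position': array([0.23962028, 0.60367209, 0.23843533]), 'tool_rot': array([-5.89776214e-01, -3.08545629e+00,  2.98164243e-03]), 'ft_force': array([ 0.97976895, -0.21567587,  0.52386018]), 'torque': array([ 0.02402228, -0.0048941 ,  0.01091043]), 'grip_width': 0.994603959234496} 0.017
scene 362.19534500748193 362.19534500748193 314.1026874713939 203.3989685396194 [[ 0.86251911  0.50597718 -0.0069185 ]
 [ 0.31005347 -0.53924211 -0.78299731]
 [-0.39990952  0.67320505 -0.62198661]] [-0.42940197 -0.05417856  1.40323657]
top 443.95282866200176 443.95282866200176 323.5951881236604 201.47714968261235 [[ 0.01195642 -0.99992739 -0.00150582]
 [-0.99733846 -0.01181712 -0.07194685]
 [ 0.07192383  0.00236204 -0.99740733]] [0.01557085 0.51216542 1.20752946]
```

View pics/top0.png

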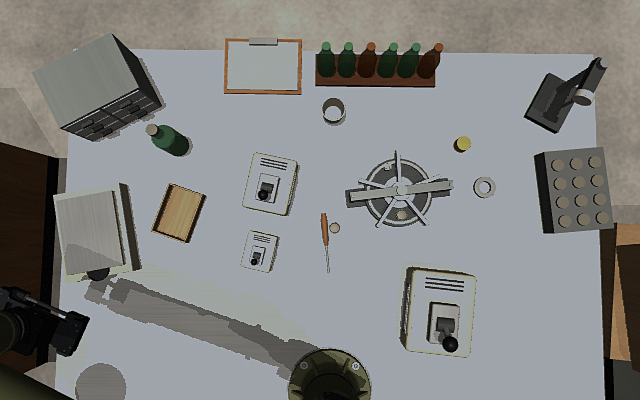

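View pics/scene0.png

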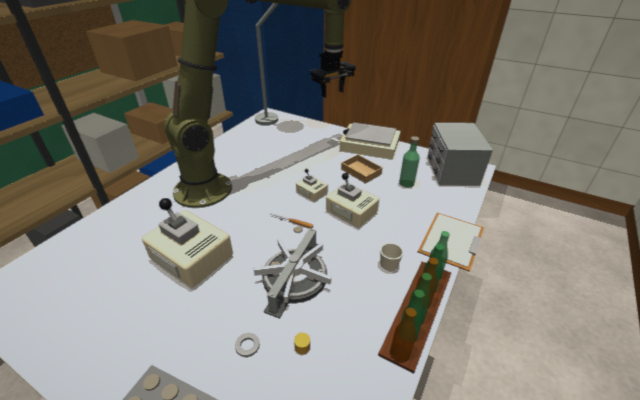

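The top view shows three lamp-box look-alikes: large at (440,312), small at (259,250) and middle-sized at (270,184). The middle one is about 150 mm long, so it fits the description. The indexer hub is near (400,190) and the cap near (402,214). I'll enlarge that area to confirm.

Run:
```python
import cv2
im=cv2.imread("pics/top0.png")
a=cv2.resize(im[140:240,330:470],None,fx=5.7,fy=5.7,interpolation=cv2.INTER_CUBIC)[:, :798]
cv2.imwrite("pics/c1.png",a)
b=cv2.resize(im[140:280,230:345],None,fx=4,fy=4,interpolation=cv2.INTER_CUBIC)
cv2.imwrite("pics/c2.png",b)
```

```text
(no output)
```

View pics/c1.png

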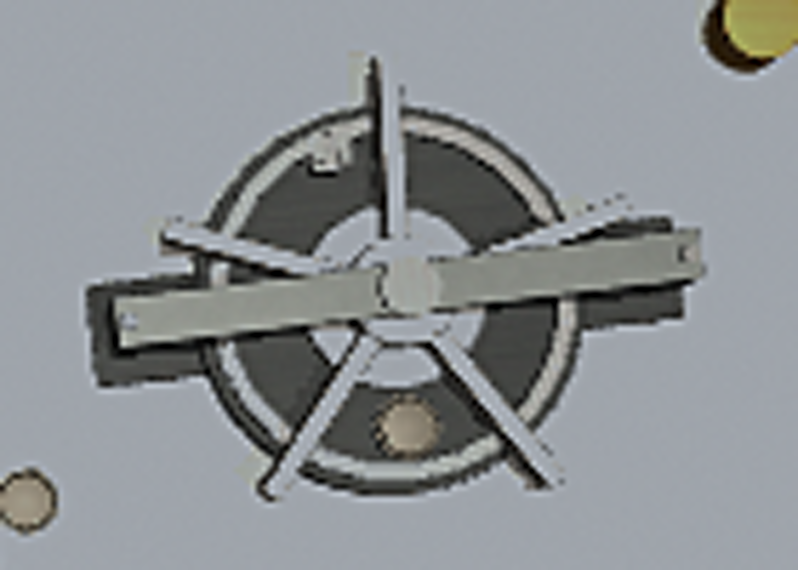

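View pics/c2.png

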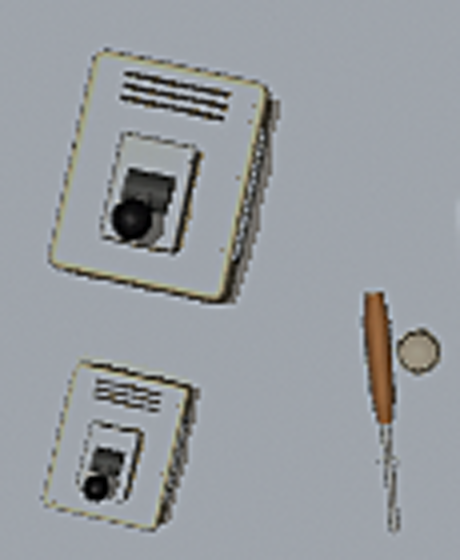

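Confirmed: the middle box is the target, with its ball at crop 2 (132,217). The cap is at crop 1 (408,427). The spoke behind it, in the anticlockwise sense, is the lower-left one, ending at (270,488). The stop is at (328,152). Next I'll turn these into positions.

```bash
cat > h.py <<'E'
import numpy as np, pickle
from scipy.spatial.transform import Rotation as Ro
def ray(d,u,v,z):
    R,t=np.array(d["R"]),np.array(d["t"]); c=-R.T@t
    w=R.T@np.array([(u-d["cx"])/d["fx"],(v-d["cy"])/d["fy"],1]); return c+w*(z-c[2])/w[2]
E
python3 - <<'E'
from h import *
np.set_printoptions(precision=4,suppress=True)
d=pickle.load(open("top.pkl","rb"))
c1=lambda u,v,z:ray(d,330+(u+.5)/5.7-.5,140+(v+.5)/5.7-.5,z)
c2=lambda u,v,z:ray(d,230+(u+.5)/4-.5,140+(v+.5)/4-.5,z)
a,b=c1(120,323,.074),c1(700,251,.074); H=(a+b)/2; y=a-b
yaw=np.degrees(np.arctan2(-y[0],y[1])); print("hub",H,"len",np.linalg.norm(y),"yaw",yaw)
for p in [(272,488),(550,480),(625,200),(392,88),(165,232)]:
    q=c1(*p,.056)-H; an=np.degrees(np.arctan2(q[1],q[0]))%360; print(p,"r",np.hypot(*q[:2]),"world ang",an,"mod72",an%72)
q=c1(408,427,.026)-H; print("cap",q,np.hypot(*q[:2]),np.degrees(np.arctan2(q[1],q[0]))%360)
C=[c2(*p,.07) for p in [(100,52),(268,85),(225,300),(52,262)]]; O=np.mean(C,0); xx=C[0]-C[3]+C[1]-C[2]
print("box",O,[np.linalg.norm(C[i]-C[i-1]) for i in range(4)],"yaw",np.degrees(np.arctan2(xx[1],xx[0])))
yb=np.arctan2(xx[1],xx[0]);print("ball",c2(132,217,.136),"pred",O[:2]-.039*np.array([np.cos(yb),np.sin(yb)]))
print("tool axes",Ro.from_rotvec([-.589776,-3.085456,.00298]).as_matrix())
E
```

```text
hub [ 0.5409 -0.1839  0.074 ] len 0.27109264996363897 yaw 7.7752804779704485
(272, 488) r 0.11188085617411075 world ang 146.6068816532794 mod72 2.6068816532794017
(550, 480) r 0.11156048020083985 world ang 217.82295369503322 mod72 1.8229536950332204
(625, 200) r 0.1133405053199448 world ang 292.94899774629397 mod72 4.948997746293969
(392, 88) r 0.09641126890195252 world ang 3.2344040936824903 mod72 3.2344040936824903
(165, 232) r 0.11544512753199497 world ang 76.74965966685056 mod72 4.749659666850562
cap [-0.0628 -0.0072 -0.048 ] 0.06317778022743264 186.5538760746796
box [0.5552 0.1645 0.07  ] [np.float64(0.14349908229178807), np.float64(0.11430185959005376), np.float64(0.14586261020071514), np.float64(0.11726081775542738)] yaw -10.863231890200701
ball [0.5207 0.174  0.136 ] pred [0.5169 0.1718]
tool axes [[-0.9295  0.3688 -0.0006]
 [ 0.3688  0.9295 -0.0018]
 [-0.0001 -0.0019 -1.    ]]
```

```bash
python3 -m inch '[[[0,0,0],[0,0,-7.2]],[[0,0,0],[0,0,-7.2]],[[0,0,0],[0,0,-7.2]],[[-26,-29,0],[0,0,0]],[[-26,-29,0],[0,0,0]],[[-26,-29,0],[0,0,0]],[[-26,-29,0],[0,0,0]],[[-26,-29,0],[0,0,0]],[[-26,-29,0],[0,0,0]],[[-26,-29,0],[0,0,0]]]' 1 20
python3 -m inch '[[[-5,-50,0],[0,0,0]],[[-5,-50,0],[0,0,0]],[[-5,-50,0],[0,0,0]],[[-5,-50,0],[0,0,0]],[[-5,-50,0],[0,0,0]],[[-5,-50,0],[0,0,0]],[[-5,-50,0],[0,0,0]],[[-5,-50,0],[0,0,0]],[[-5,-45,0],[0,0,0]],[[0,-30,0],[0,0,0]]]'
```

```text
time: 1.1
position: [0.4224, 0.3995, 0.2392]
tool_rot: [-0.001, -3.141, 0.001]
ft_force: [-0.2, 0.1, 0.0]
grip_width: 0.171
time: 2.1
position: [0.4657, -0.0759, 0.2395]
tool_rot: [0.007, 3.141, -0.001]
ft_force: [-0.3, 0.1, -0.1]
grip_width: 0.002
```

```bash
python3 -m inch '[[[-2,-27,20],[0,0,0]],[[0,0,25],[0,0,0]],[[0,0,25],[0,0,0]],[[0,0,25],[0,0,0]],[[0,0,25],[0,0,0]],[[0,0,20],[0,0,0]],[[0,0,20],[0,0,0]],[[0,0,15],[0,0,0]],[[0,0,10],[0,0,0]],[[0,0,0],[0,0,0]]]'
python3 - <<'E'
from bench import ctrl,optics
import cv2
s=ctrl.get_state();print(s["position"],s["ft_force"])
im=optics.get_image("scene")["image"][:,:,::-1]
cv2.imwrite("pics/s1.png",cv2.resize(im[200:330,220:380],None,fx=4,fy=4,interpolation=cv2.INTER_CUBIC))
E
```

```text
time: 3.1
position: [0.4668, -0.0989, 0.0532]
tool_rot: [-0.001, -3.139, 0.0]
ft_force: [-0.7, 0.7, -0.9]
grip_width: 0.005
[ 0.46676335 -0.09887122  0.05321696] [-0.74046323  0.68452751 -0.87616995]
```

View pics/s1.png

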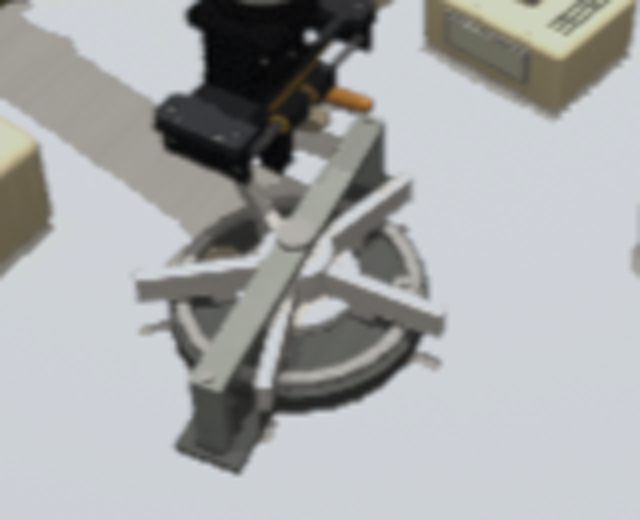

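The fingertip (about 275,160) is down behind spoke A (about 262,205) and clear of it. Next I'll compute the push path.

```bash
cat >> h.py <<'E'
def P(th,r=.103,gap=0,H=(.5409,-.1839)):
    t=np.radians(th); u=np.array([np.cos(t),np.sin(t)]); n=np.array([np.sin(t),-np.cos(t)])
    return np.array(H)+r*u+(gap+.005+.0095*abs(n[0])+.015*abs(n[1]))*n
E
python3 - <<'E'
from h import *
np.set_printoptions(precision=1,suppress=True)
p=np.array([.4668,-.0989])
for th in np.linspace(145,217,19):
    q=P(th); d=(q-p)*1e3; print(th,(q*1e3),"tool",[round(-d[0],1),round(d[1],1)]); p=q
E
```

```text
145.0 [ 469.6 -106.2] tool [np.float64(-2.8), np.float64(-7.3)]
149.0 [ 464.3 -111.4] tool [np.float64(5.2), np.float64(-5.2)]
153.0 [ 459.4 -116.9] tool [np.float64(4.9), np.float64(-5.6)]
157.0 [ 454.9 -122.9] tool [np.float64(4.5), np.float64(-6.0)]
161.0 [ 450.8 -129.3] tool [np.float64(4.1), np.float64(-6.4)]
165.0 [ 447.1 -136. ] tool [np.float64(3.7), np.float64(-6.7)]
169.0 [ 443.9 -143.1] tool [np.float64(3.2), np.float64(-7.1)]
173.0 [ 441.2 -150.5] tool [np.float64(2.7), np.float64(-7.4)]
177.0 [ 439.1 -158.1] tool [np.float64(2.1), np.float64(-7.6)]
181.0 [ 437.6 -165.5] tool [np.float64(1.5), np.float64(-7.5)]
185.0 [ 436.5 -172.2] tool [np.float64(1.1), np.float64(-6.6)]
189.0 [ 435.8 -179. ] tool [np.float64(0.6), np.float64(-6.8)]
193.0 [ 435.6 -185.9] tool [np.float64(0.2), np.float64(-6.9)]
197.0 [ 435.9 -192.9] tool [np.float64(-0.3), np.float64(-7.0)]
201.0 [ 436.7 -199.9] tool [np.float64(-0.8), np.float64(-7.0)]
205.0 [ 438.  -206.9] tool [np.float64(-1.3), np.float64(-7.0)]
209.0 [ 439.8 -214. ] tool [np.float64(-1.8), np.float64(-7.0)]
213.0 [ 442.1 -220.9] tool [np.float64(-2.3), np.float64(-7.0)]
217.0 [ 445.  -227.8] tool [np.float64(-2.9), np.float64(-6.8)]
```

```bash
python3 -m inch '[[[-3,-7,0],[0,0,0]],[[5,-5,0],[0,0,0]],[[5,-6,0],[0,0,0]],[[4.5,-6,0],[0,0,0]],[[4,-6,0],[0,0,0]],[[4,-7,0],[0,0,0]],[[3,-7,0],[0,0,0]],[[3,-7,0],[0,0,0]],[[2,-8,0],[0,0,0]],[[1.5,-7,0],[0,0,0]]]'
python3 -m inch '[[[1,-7,0],[0,0,0]],[[0.5,-7,0],[0,0,0]],[[0,-7,0],[0,0,0]],[[0,-7,0],[0,0,0]],[[-1,-7,0],[0,0,0]],[[-1,-7,0],[0,0,0]],[[-2,-7,0],[0,0,0]],[[-2,-7,0],[0,0,0]],[[-3,-6,0],[0,0,0]],[[0,0,0],[0,0,0]]]'
python3 - <<'E'
from bench import ctrl,optics
import cv2
s=ctrl.get_state();print(s["position"],s["ft_force"])
im=optics.get_image("scene")["image"][:,:,::-1]
im2=optics.get_image("top")["image"][:,:,::-1]
a=cv2.resize(im[215:315,240:340],None,fx=4,fy=4,interpolation=cv2.INTER_CUBIC)
b=cv2.resize(im2[140:240,350:450],None,fx=4,fy=4,interpolation=cv2.INTER_CUBIC)
cv2.imwrite("pics/s2.png",cv2.hconcat([a,b]))
E
```

```text
time: 4.15
position: [0.4386, -0.1656, 0.0544]
tool_rot: [-0.002, -3.141, -0.0]
ft_force: [1.5, 2.7, -0.1]
grip_width: 0.006
time: 5.15
position: [0.4466, -0.2285, 0.0546]
tool_rot: [0.003, 3.142, -0.002]
ft_force: [1.2, 0.8, 1.0]
grip_width: 0.007
[ 0.44659757 -0.22854015  0.05456232] [1.15045998 0.81387823 0.96598004]
```

View pics/s2.png

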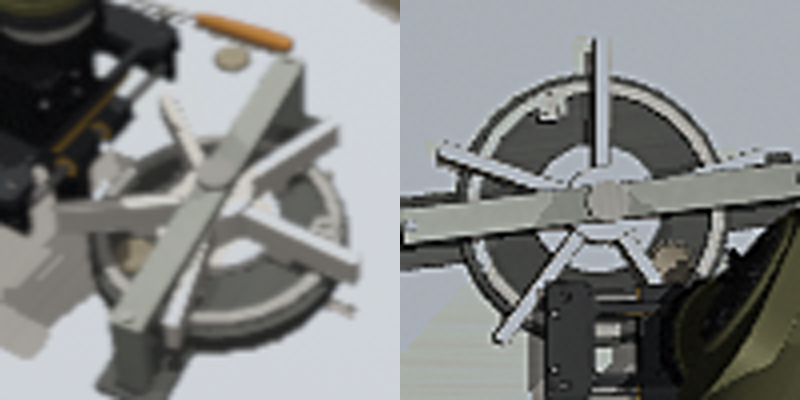

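Push 1 worked. The cap now lies just ahead of spoke A (right panel, about 670,258), and the next spoke ends at (497,338), about 145°. I'll hop behind it and push again.

```bash
python3 -m inch '[[[0,5,0],[0,0,0]],[[0,0,-20],[0,0,0]],[[0,0,-18],[0,0,0]],[[-5,26,0],[0,0,0]],[[-5,26,0],[0,0,0]],[[-5,26,0],[0,0,0]],[[-5,26,0],[0,0,0]],[[-4,21,0],[0,0,0]],[[0,0,20],[0,0,0]],[[0,0,19],[0,0,0]]]'
python3 -m inch '[[[-1,-7,0],[0,0,0]],[[5,-5,0],[0,0,0]],[[5,-6,0],[0,0,0]],[[4.5,-6,0],[0,0,0]],[[4,-6,0],[0,0,0]],[[4,-7,0],[0,0,0]],[[3,-7,0],[0,0,0]],[[3,-7,0],[0,0,0]],[[2,-8,0],[0,0,0]],[[1.5,-7,0],[0,0,0]]]'
```

```text
time: 6.25
position: [0.4715, -0.0957, 0.0537]
tool_rot: [-0.003, 3.139, 0.0]
ft_force: [-1.2, -1.3, -0.2]
grip_width: 0.002
time: 7.25
position: [0.4391, -0.1637, 0.0534]
tool_rot: [-0.002, -3.141, -0.0]
ft_force: [0.4, 2.4, 0.2]
grip_width: 0.004
```

```bash
python3 -m inch '[[[1,-7,0],[0,0,0]],[[0.5,-7,0],[0,0,0]],[[0,-7,0],[0,0,0]],[[0,-7,0],[0,0,0]],[[-1,-7,0],[0,0,0]],[[-1,-7,0],[0,0,0]],[[-2,-7,0],[0,0,0]],[[-2,-7,0],[0,0,0]],[[-3,-7,0],[0,0,0]],[[0,-1,0],[0,0,0]]]'
python3 -m inch '[[[0,5,0],[0,0,0]],[[0,0,-20],[0,0,0]],[[0,0,-18],[0,0,0]],[[-5,26,0],[0,0,0]],[[-5,26,0],[0,0,0]],[[-5,26,0],[0,0,0]],[[-5,26,0],[0,0,0]],[[-4,21,0],[0,0,0]],[[0,0,20],[0,0,0]],[[0,0,19],[0,0,0]]]'
python3 - <<'E'
from bench import ctrl,optics
import cv2,pickle
s=ctrl.get_state();print(s["position"],s["ft_force"])
im=optics.get_image("scene")["image"][:,:,::-1]
d=optics.get_image("top");pickle.dump(d,open("top2.pkl","wb"));im2=d["image"][:,:,::-1]
a=cv2.resize(im[235:315,250:340],None,fx=4.4,fy=4.4,interpolation=cv2.INTER_CUBIC)
b=cv2.resize(im2[150:230,360:450],None,fx=4.4,fy=4.4,interpolation=cv2.INTER_CUBIC)
cv2.imwrite("pics/s3.png",cv2.hconcat([a,b]))
E
```

```text
time: 8.25
position: [0.447, -0.2283, 0.0535]
tool_rot: [-0.003, -3.141, 0.002]
ft_force: [0.4, 1.2, -0.4]
grip_width: 0.009
time: 9.25
position: [0.4722, -0.0962, 0.0528]
tool_rot: [-0.003, 3.139, -0.001]
ft_force: [-0.3, 0.2, -0.8]
grip_width: 0.003
[ 0.47220116 -0.09615828  0.05282452] [-0.30307469  0.18909338 -0.77990001]
```

View pics/s3.png

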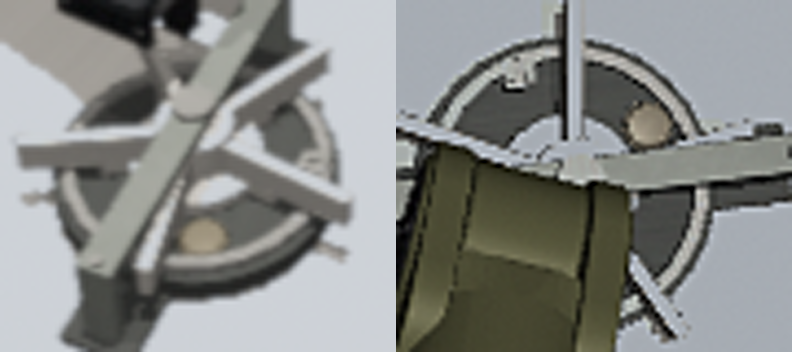

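Run:
```python
from h import *
np.set_printoptions(precision=1,suppress=True)
d=pickle.load(open("top2.pkl","rb"))
f=lambda u,v,z:ray(d,360+(u-396+.5)/4.4-.5,150+(v+.5)/4.4-.5,z)[:2]-[.5409,-.1839]
y=np.radians(7.8);Rm=np.array([[np.cos(y),np.sin(y)],[-np.sin(y),np.cos(y)]])
for n,p in dict(cap=(649,125,.026),stop=(518,75,.029),jawtip=(537,70,.027),left=(500,75,.029)).items():
    q=f(*p); print(n,Rm@q*1e3,np.hypot(*q)*1e3,"world",np.degrees(np.arctan2(q[1],q[0])))
p=P(145)
for th in np.arange(145,208,3):
    q=P(th); dd=(q-p)*1e3; print(th,"A",th+144,(q*1e3),"tool",[round(-dd[0],1),round(dd[1],1)]); p=q
```

```text
cap [ 31.  -55.9] 63.96387949411042 world -53.20521092122094
stop [72.1 21.7] 75.23598666447671 world 24.52407860796533
jawtip [74.   9.1] 74.52916845330394 world 14.8062388423404
left [73.5 32.8] 80.45048574698727 world 31.877777733644276
145 A 289 [ 469.6 -106.2] tool [np.float64(-0.0), np.float64(0.0)]
148 A 292 [ 465.6 -110. ] tool [np.float64(4.0), np.float64(-3.8)]
151 A 295 [ 461.8 -114.1] tool [np.float64(3.8), np.float64(-4.1)]
154 A 298 [ 458.3 -118.4] tool [np.float64(3.6), np.float64(-4.3)]
157 A 301 [ 454.9 -122.9] tool [np.float64(3.4), np.float64(-4.5)]
160 A 304 [ 451.8 -127.7] tool [np.float64(3.1), np.float64(-4.7)]
163 A 307 [ 448.9 -132.6] tool [np.float64(2.9), np.float64(-5.0)]
166 A 310 [ 446.2 -137.8] tool [np.float64(2.6), np.float64(-5.1)]
169 A 313 [ 443.9 -143.1] tool [np.float64(2.3), np.float64(-5.3)]
172 A 316 [ 441.8 -148.6] tool [np.float64(2.1), np.float64(-5.5)]
175 A 319 [ 440.1 -154.2] tool [np.float64(1.7), np.float64(-5.6)]
178 A 322 [ 438.7 -160. ] tool [np.float64(1.4), np.float64(-5.8)]
181 A 325 [ 437.6 -165.5] tool [np.float64(1.1), np.float64(-5.5)]
184 A 328 [ 436.7 -170.5] tool [np.float64(0.9), np.float64(-5.0)]
187 A 331 [ 436.1 -175.6] tool [np.float64(0.6), np.float64(-5.1)]
190 A 334 [ 435.7 -180.7] tool [np.float64(0.4), np.float64(-5.1)]
193 A 337 [ 435.6 -185.9] tool [np.float64(0.1), np.float64(-5.2)]
196 A 340 [ 435.8 -191.1] tool [np.float64(-0.2), np.float64(-5.2)]
199 A 343 [ 436.3 -196.4] tool [np.float64(-0.4), np.float64(-5.3)]
202 A 346 [ 437.  -201.7] tool [np.float64(-0.7), np.float64(-5.3)]
205 A 349 [ 438.  -206.9] tool [np.float64(-1.0), np.float64(-5.3)]
```

```bash
python3 -m inch '[[[2,-7,0],[0,0,0]],[[4,-7,0],[0,0,0]],[[4,-4,0],[0,0,0]],[[4,-4,0],[0,0,0]],[[3.5,-4.5,0],[0,0,0]],[[3,-4.5,0],[0,0,0]],[[3,-5,0],[0,0,0]],[[3,-5,0],[0,0,0]],[[2.5,-5,0],[0,0,0]],[[2.5,-5,0],[0,0,0]]]'
python3 -m inch '[[[2,-5,0],[0,0,0]],[[2,-5,0],[0,0,0]],[[1.5,-5,0],[0,0,0]],[[1,-5,0],[0,0,0]],[[1,-4,0],[0,0,0]],[[0.5,-3,0],[0,0,0]],[[0.5,-3,0],[0,0,0]],[[0,-2,0],[0,0,0]],[[0,-2,0],[0,0,0]],[[0,-1,0],[0,0,0]]]'
```

```text
time: 10.35
position: [0.4389, -0.1483, 0.0524]
tool_rot: [-0.001, -3.141, -0.001]
ft_force: [1.1, 1.7, 0.3]
grip_width: 0.008
time: 11.35
position: [0.4309, -0.1831, 0.0525]
tool_rot: [-0.001, -3.141, -0.0]
ft_force: [0.3, 2.6, -0.2]
grip_width: 0.004
```

```bash
python3 -m inch '[[[0,-0.3,0],[0,0,0]],[[0,-0.3,0],[0,0,0]],[[0,-0.3,0],[0,0,0]],[[0,-0.3,0],[0,0,0]],[[0,-0.3,0],[0,0,0]],[[0,-0.3,0],[0,0,0]],[[0,-0.3,0],[0,0,0]],[[0,-0.3,0],[0,0,0]],[[0,-0.3,0],[0,0,0]],[[0,-0.3,0],[0,0,0]]]'
```

```text
time: 12.35
position: [0.431, -0.186, 0.0525]
tool_rot: [0.001, 3.142, 0.0]
ft_force: [1.4, 2.6, -1.3]
grip_width: 0.002
```

Run:
```python
from h import *
from bench import optics
import cv2
d=optics.get_image("top");pickle.dump(d,open("top3.pkl","wb"))
cv2.imwrite("pics/s4.png",cv2.resize(d["image"][150:200,365:435,::-1],None,fx=11,fy=11,interpolation=cv2.INTER_CUBIC))
```

```text
(no output)
```

View pics/s4.png

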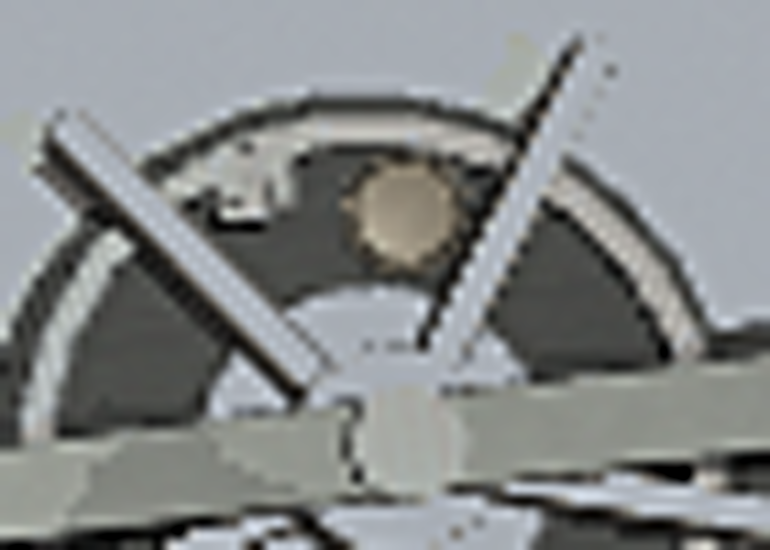

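The cap is at crop (403,213) and the jaw's right edge is near (298,180), so about 10 mm of gap remains.

Run:
```python
from h import *
np.set_printoptions(precision=1,suppress=True)
d=pickle.load(open("top3.pkl","rb"))
f=lambda u,v,z:ray(d,365+(u+.5)/11-.5,150+(v+.5)/11-.5,z)[:2]-[.5409,-.1839]
y=np.radians(7.8);Rm=np.array([[np.cos(y),np.sin(y)],[-np.sin(y),np.cos(y)]])
for n,p in dict(cap=(403,213,.026),capL=(347,205,.023),jaw=(298,180,.027)).items():
    q=f(*p); print(n,Rm@q*1e3,np.hypot(*q)*1e3,"world",np.degrees(np.arctan2(q[1],q[0])))
```

```text
cap [ 61.5 -15.9] 63.526823029117274 world -6.6651120142450715
capL [65.6 -2.8] 65.69608287091117 world 5.399048160048906
jaw [72.9  9.3] 73.50613195646693 world 15.066886285350943
```

```bash
python3 -m inch '[[[0,-0.4,0],[0,0,0]],[[0,-0.4,0],[0,0,0]],[[0,-0.4,0],[0,0,0]],[[0,-0.4,0],[0,0,0]],[[0,-0.4,0],[0,0,0]],[[0,-0.4,0],[0,0,0]],[[0,-0.4,0],[0,0,0]],[[0,-0.4,0],[0,0,0]],[[0,-0.4,0],[0,0,0]],[[0,-0.4,0],[0,0,0]]]'
```

```text
time: 13.4
position: [0.4309, -0.19, 0.0525]
tool_rot: [-0.001, -3.142, -0.0]
ft_force: [0.7, 3.2, 0.5]
grip_width: 0.004
```

```bash
python3 -m inch '[[[0,-0.3,0],[0,0,0]],[[0,-0.3,0],[0,0,0]],[[0,-0.3,0],[0,0,0]],[[0,-0.3,0],[0,0,0]],[[0,-0.3,0],[0,0,0]],[[0,-0.3,0],[0,0,0]],[[0,-0.3,0],[0,0,0]],[[0,-0.3,0],[0,0,0]],[[0,-0.3,0],[0,0,0]],[[0,-0.3,0],[0,0,0]]]'
```

```text
time: 14.4
position: [0.431, -0.193, 0.0526]
tool_rot: [0.001, 3.142, 0.0]
ft_force: [0.6, 2.8, -0.4]
grip_width: 0.006
```

```bash
python3 -m inch '[[[0,-0.2,0],[0,0,0]],[[0,-0.2,0],[0,0,0]],[[0,-0.2,0],[0,0,0]],[[0,-0.2,0],[0,0,0]],[[0,-0.2,0],[0,0,0]],[[0,-0.2,0],[0,0,0]],[[0,-0.2,0],[0,0,0]],[[0,-0.2,0],[0,0,0]],[[0,-0.2,0],[0,0,0]],[[0,-0.2,0],[0,0,0]]]'
```

```text
time: 15.4
position: [0.431, -0.195, 0.0526]
tool_rot: [0.001, 3.142, 0.0]
ft_force: [0.9, 2.0, -0.3]
grip_width: 0.004
```

```bash
python3 -m inch '[[[0,-0.15,0],[0,0,0]],[[0,-0.15,0],[0,0,0]],[[0,-0.15,0],[0,0,0]],[[0,-0.15,0],[0,0,0]],[[0,-0.15,0],[0,0,0]],[[0,-0.15,0],[0,0,0]],[[0,-0.15,0],[0,0,0]],[[0,-0.15,0],[0,0,0]],[[0,-0.15,0],[0,0,0]],[[0,-0.15,0],[0,0,0]]]'
```

```text
time: 16.4
position: [0.431, -0.1965, 0.0526]
tool_rot: [0.001, 3.141, 0.0]
ft_force: [0.2, 2.3, 0.3]
grip_width: 0.007
```

```bash
python3 -m inch '[[[0,-0.1,0],[0,0,0]],[[0,-0.1,0],[0,0,0]],[[0,-0.1,0],[0,0,0]],[[0,-0.1,0],[0,0,0]],[[0,-0.1,0],[0,0,0]],[[0,-0.1,0],[0,0,0]],[[0,-0.1,0],[0,0,0]],[[0,-0.1,0],[0,0,0]],[[0,-0.1,0],[0,0,0]],[[0,-0.1,0],[0,0,0]]]'
```

```text
time: 17.4
position: [0.431, -0.1975, 0.0526]
tool_rot: [0.001, 3.141, 0.0]
ft_force: [1.0, 2.9, -0.3]
grip_width: 0.006
```

```bash
python3 -m inch '[[[0,-0.1,0],[0,0,0]],[[0,-0.1,0],[0,0,0]],[[0,-0.1,0],[0,0,0]],[[0,-0.1,0],[0,0,0]],[[0,-0.1,0],[0,0,0]],[[0,-0.1,0],[0,0,0]],[[0,-0.1,0],[0,0,0]],[[0,-0.1,0],[0,0,0]],[[0,-0.1,0],[0,0,0]],[[0,-0.1,0],[0,0,0]]]'
```

```text
time: 18.4
position: [0.431, -0.1985, 0.0526]
tool_rot: [0.001, 3.142, 0.0]
ft_force: [-0.2, 3.0, 0.7]
grip_width: 0.005
```

```bash
python3 -m inch '[[[0,-0.1,0],[0,0,0]],[[0,-0.1,0],[0,0,0]],[[0,-0.1,0],[0,0,0]],[[0,-0.1,0],[0,0,0]],[[0,-0.1,0],[0,0,0]],[[0,-0.1,0],[0,0,0]],[[0,-0.1,0],[0,0,0]],[[0,-0.1,0],[0,0,0]],[[0,-0.1,0],[0,0,0]],[[0,-0.1,0],[0,0,0]]]'
```

```text
time: 19.4
position: [0.431, -0.1995, 0.0526]
tool_rot: [0.001, 3.142, 0.0]
ft_force: [0.8, 3.5, -0.2]
grip_width: 0.006
```

```bash
python3 -m inch '[[[0,-0.1,0],[0,0,0]],[[0,-0.1,0],[0,0,0]],[[0,-0.1,0],[0,0,0]],[[0,-0.1,0],[0,0,0]],[[0,-0.1,0],[0,0,0]],[[0,-0.1,0],[0,0,0]],[[0,-0.1,0],[0,0,0]],[[0,-0.1,0],[0,0,0]],[[0,-0.1,0],[0,0,0]],[[0,-0.1,0],[0,0,0]]]'
```

```text
time: 20.4
position: [0.431, -0.2005, 0.0525]
tool_rot: [0.001, 3.142, 0.0]
ft_force: [0.1, 3.0, -0.8]
grip_width: 0.005
```

```bash
python3 -m inch '[[[0,-0.1,0],[0,0,0]],[[0,-0.1,0],[0,0,0]],[[0,-0.1,0],[0,0,0]],[[0,-0.1,0],[0,0,0]],[[0,-0.1,0],[0,0,0]],[[0,-0.1,0],[0,0,0]],[[0,-0.1,0],[0,0,0]],[[0,-0.1,0],[0,0,0]],[[0,-0.1,0],[0,0,0]],[[0,-0.1,0],[0,0,0]]]'
cat > capm.py <<'E'
from h import *
from bench import optics
import cv2
d=optics.get_image("top");pickle.dump(d,open("top4.pkl","wb"))
def m(d):
    im=d["image"][155:185,385:420]; g=im.astype(int)
    k=((g[:,:,0]-g[:,:,2]>15)&(g[:,:,0]>100)).astype("uint8")
    n,l,s,c=cv2.connectedComponentsWithStats(k); i=1+s[1:,4].argmax()
    q=ray(d,c[i][0]+385,c[i][1]+155,.026)[:2]-[.5409,-.1839]; y=np.radians(7.8)
    print(s[i][4],c[i],"y'",1e3*(-np.sin(y)*q[0]+np.cos(y)*q[1]),"r",1e3*np.hypot(*q))
m(pickle.load(open("top3.pkl","rb"))); m(d)
E
python3 capm.py
```

```text
time: 21.4
position: [0.431, -0.2015, 0.0525]
tool_rot: [0.001, 3.142, 0.0]
ft_force: [0.5, 2.6, 0.6]
grip_width: 0.004
64 [16.265625 13.859375] y' -16.11656293815564 r 63.694006238528445
67 [13.05970149 13.64179104] y' -7.426100072385753 r 63.75166348592491
```

```bash
python3 -m inch '[[[0,-0.1,0],[0,0,0]],[[0,-0.1,0],[0,0,0]],[[0,-0.1,0],[0,0,0]],[[0,-0.1,0],[0,0,0]],[[0,-0.1,0],[0,0,0]],[[0,-0.1,0],[0,0,0]],[[0,-0.1,0],[0,0,0]],[[0,-0.1,0],[0,0,0]],[[0,-0.1,0],[0,0,0]],[[0,-0.1,0],[0,0,0]]]'
```

```text
time: 22.45
position: [0.431, -0.2025, 0.0525]
tool_rot: [0.001, 3.142, 0.0]
ft_force: [0.7, 2.3, -0.4]
grip_width: 0.006
```

```bash
python3 -m inch '[[[0,-0.1,0],[0,0,0]],[[0,-0.1,0],[0,0,0]],[[0,-0.1,0],[0,0,0]],[[0,-0.1,0],[0,0,0]],[[0,-0.1,0],[0,0,0]],[[0,-0.1,0],[0,0,0]],[[0,-0.1,0],[0,0,0]],[[0,-0.1,0],[0,0,0]],[[0,-0.1,0],[0,0,0]],[[0,-0.1,0],[0,0,0]]]'
```

```text
time: 23.45
position: [0.4309, -0.2035, 0.0525]
tool_rot: [0.001, 3.142, 0.0]
ft_force: [0.5, 2.2, 0.1]
grip_width: 0.002
```

```bash
python3 -m inch '[[[0,-0.1,0],[0,0,0]],[[0,-0.1,0],[0,0,0]],[[0,-0.1,0],[0,0,0]],[[0,-0.1,0],[0,0,0]],[[0,-0.1,0],[0,0,0]],[[0,-0.1,0],[0,0,0]],[[0,-0.1,0],[0,0,0]],[[0,-0.1,0],[0,0,0]],[[0,-0.1,0],[0,0,0]],[[0,-0.1,0],[0,0,0]]]'
```

```text
time: 24.45
position: [0.431, -0.2045, 0.0525]
tool_rot: [0.001, 3.142, 0.0]
ft_force: [-0.1, 1.4, 0.3]
grip_width: 0.006
```

```bash
python3 -m inch '[[[0,-0.1,0],[0,0,0]],[[0,-0.1,0],[0,0,0]],[[0,-0.1,0],[0,0,0]],[[0,-0.1,0],[0,0,0]],[[0,-0.1,0],[0,0,0]],[[0,-0.1,0],[0,0,0]],[[0,-0.1,0],[0,0,0]],[[0,-0.1,0],[0,0,0]],[[0,-0.1,0],[0,0,0]],[[0,-0.1,0],[0,0,0]]]'; python3 capm.py
```

```text
time: 25.45
position: [0.431, -0.2055, 0.0526]
tool_rot: [0.001, 3.142, 0.0]
ft_force: [0.1, 2.5, -0.4]
grip_width: 0.007
64 [16.265625 13.859375] y' -16.11656293815564 r 63.694006238528445
66 [11.98484848 13.66666667] y' -4.475359174792602 r 63.774167595601476
```

```bash
python3 -m inch '[[[0,-0.1,0],[0,0,0]],[[0,-0.1,0],[0,0,0]],[[0,-0.1,0],[0,0,0]],[[0,-0.1,0],[0,0,0]],[[0,-0.1,0],[0,0,0]],[[0,-0.1,0],[0,0,0]],[[0,-0.1,0],[0,0,0]],[[0,-0.1,0],[0,0,0]],[[0,-0.1,0],[0,0,0]],[[0,-0.1,0],[0,0,0]]]'
```

```text
time: 26.5
position: [0.431, -0.2065, 0.0526]
tool_rot: [0.001, 3.142, 0.0]
ft_force: [-0.0, 3.6, -0.3]
grip_width: 0.006
```

```bash
python3 -m inch '[[[0,-0.1,0],[0,0,0]],[[0,-0.1,0],[0,0,0]],[[0,-0.1,0],[0,0,0]],[[0,-0.1,0],[0,0,0]],[[0,-0.1,0],[0,0,0]],[[0,-0.1,0],[0,0,0]],[[0,0,0],[0,0,0]],[[0,0,0],[0,0,0]],[[0,0,0],[0,0,0]],[[0,0,0],[0,0,0]]]'
```

```text
time: 27.5
position: [0.431, -0.207, 0.0525]
tool_rot: [0.001, 3.142, 0.0]
ft_force: [-0.1, 3.0, 0.5]
grip_width: 0.003
```

```bash
python3 -m inch '[[[0,-0.1,0],[0,0,0]],[[0,-0.1,0],[0,0,0]],[[0,-0.1,0],[0,0,0]],[[0,-0.1,0],[0,0,0]],[[0,-0.1,0],[0,0,0]],[[0,-0.1,0],[0,0,0]],[[0,-0.1,0],[0,0,0]],[[0,-0.1,0],[0,0,0]],[[0,-0.1,0],[0,0,0]],[[0,-0.1,0],[0,0,0]]]'
```

```text
time: 28.5
position: [0.431, -0.2077, 0.0525]
tool_rot: [-0.001, -3.142, -0.001]
ft_force: [0.4, 4.9, 0.1]
grip_width: 0.005
```

The force is up and the tool lags its command, so this looks like first contact. One small step will confirm it.

```bash
python3 -m inch '[[[0,-0.1,0],[0,0,0]],[[0,-0.1,0],[0,0,0]],[[0,-0.1,0],[0,0,0]],[[0,-0.1,0],[0,0,0]],[[0,0,0],[0,0,0]],[[0,0,0],[0,0,0]],[[0,0,0],[0,0,0]],[[0,0,0],[0,0,0]],[[0,0,0],[0,0,0]],[[0,0,0],[0,0,0]]]'; python3 capm.py
```

```text
time: 29.5
position: [0.431, -0.2079, 0.0525]
tool_rot: [-0.001, -3.141, -0.001]
ft_force: [0.9, 4.9, 0.4]
grip_width: 0.007
64 [16.265625 13.859375] y' -16.11656293815564 r 63.694006238528445
61 [11.6557377  13.60655738] y' -3.597404625446091 r 63.99635669765351
```

```bash
python3 -m inch '[[[0,-0.1,0],[0,0,0]],[[0,-0.1,0],[0,0,0]],[[0,-0.1,0],[0,0,0]],[[0,-0.1,0],[0,0,0]],[[0,-0.1,0],[0,0,0]],[[0,0,0],[0,0,0]],[[0,0,0],[0,0,0]],[[0,0,0],[0,0,0]],[[0,0,0],[0,0,0]],[[0,0,0],[0,0,0]]]'; python3 -c "
from bench import ctrl;print(ctrl.get_state()['position'],ctrl.get_state()['ft_force'])"
```

```text
time: 30.55
position: [0.431, -0.2081, 0.0525]
tool_rot: [-0.0, -3.141, -0.002]
ft_force: [0.7, 6.2, 0.5]
grip_width: 0.007
[ 0.43103205 -0.20814863  0.05250112] [0.69706895 6.24482218 0.54637253]
```

The cap is pressed home. The force rose from about 2.7 to 6.2 N while the tool advanced only 0.2 mm of the 0.5 mm commanded. Now I'll back off, lift and go to the toggle.

```bash
python3 -m inch '[[[0,2,0],[0,0,0]],[[0,6,0],[0,0,0]],[[0,0,-15],[0,0,0]],[[0,0,-25],[0,0,0]],[[0,0,-25],[0,0,0]],[[0,0,-25],[0,0,0]],[[0,0,-25],[0,0,0]],[[0,0,-25],[0,0,0]],[[0,0,-25],[0,0,0]],[[0,0,-22],[0,0,0]]]'
python3 -m inch '[[[-7,47,0],[0,0,0]],[[-7,47,0],[0,0,0]],[[-7,47,0],[0,0,0]],[[-7,47,0],[0,0,0]],[[-7,47,0],[0,0,0]],[[-7,47,0],[0,0,0]],[[-7,47,0],[0,0,0]],[[-5,50,0],[0,0,0]],[[0,0,0],[0,0,5.5]],[[0,0,0],[0,0,5.5]]]'
python3 - <<'E'
from bench import optics,ctrl
from h import *
import cv2
for n in("scene","top"):
    d=optics.get_image(n); pickle.dump(d,open(n+"5.pkl","wb"))
    if n=="scene": a=cv2.resize(d["image"][160:230,310:390,::-1],None,fx=5,fy=5,interpolation=cv2.INTER_CUBIC)
    else: b=cv2.resize(d["image"][150:220,365:445,::-1],None,fx=5,fy=5,interpolation=cv2.INTER_CUBIC)
cv2.imwrite("pics/s5.png",cv2.hconcat([a,b]))
s=ctrl.get_state(); p=s["position"]; Rt=Ro.from_rotvec(s["tool_rot"]).as_matrix()
print(p,Rt[:,:2], "to start, tool mm",Rt.T@(np.array([.485,.1795,.137])-p)*1e3)
E
python3 capm.py
```

```text
time: 31.55
position: [0.4309, -0.2023, 0.2411]
tool_rot: [0.004, 3.14, -0.003]
ft_force: [-0.7, 0.7, -0.5]
grip_width: 0.007
time: 32.55
position: [0.4857, 0.1788, 0.2393]
tool_rot: [0.304, 3.125, -0.003]
ft_force: [0.6, -1.3, -0.2]
grip_width: 0.005
[0.48581276 0.17717306 0.23946891] [[-0.98133121  0.19232198]
 [ 0.19232053  0.98133136]
 [-0.00137079 -0.00101379]] to start, tool mm [  1.38556548   2.23107344 102.46489737]
64 [16.265625 13.859375] y' -16.11656293815564 r 63.694006238528445
67 [11.8358209  13.67164179] y' -4.065665714412433 r 63.78394081112987
```

View pics/s5.png

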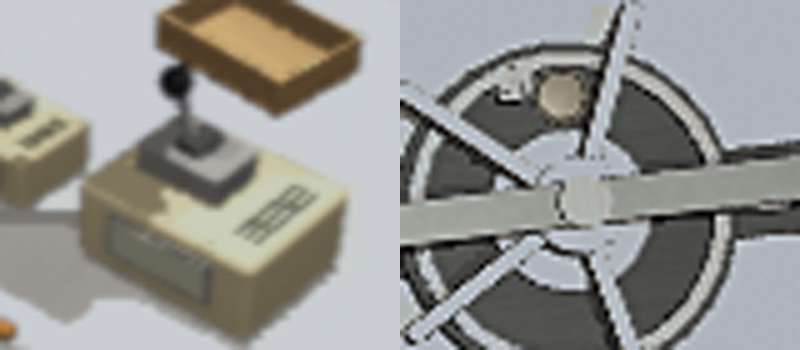

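The cap (560,95) now touches the stop's jaw (about 520,90). The ball is at scene crop (176,82), so I'll check that against the top view, then descend.

```bash
python3 -c "
from h import *
d=pickle.load(open('scene5.pkl','rb'));print(ray(d,344.8,176,.136))"
python3 -m inch '[[[0,0,10],[0,0,0]],[[1,2,15],[0,0,0]],[[0,0,15],[0,0,0]],[[0,0,15],[0,0,0]],[[0,0,15],[0,0,0]],[[0,0,12],[0,0,0]],[[0,0,10],[0,0,0]],[[0,0,7],[0,0,0]],[[0,0,3],[0,0,0]],[[0,0,0],[0,0,0]]]'
```

```text
[0.51844811 0.17232265 0.136     ]
time: 33.7
position: [0.4846, 0.1798, 0.1374]
tool_rot: [-0.302, -3.127, 0.0]
ft_force: [0.1, -0.3, -0.2]
grip_width: 0.007
```

```bash
python3 -m inch '[[[-6,0,0],[0,0,0]],[[-6,0,0],[0,0,0]],[[-6,0,0],[0,0,0]],[[-6,0,0],[0,0,0]],[[-6,0,0],[0,0,0]],[[-6,0,0],[0,0,0]],[[-6,0,0],[0,0,0]],[[-5,0,0],[0,0,0]],[[-5,0,0],[0,0,0]],[[-4,0,0],[0,0,0]]]'
python3 -m inch '[[[-1,0,0],[0,0,0]],[[-0.5,0,0],[0,0,0]],[[-0.5,0,0],[0,0,0]],[[-0.5,0,0],[0,0,0]],[[0,0,0],[0,0,0]],[[0,0,0],[0,0,0]],[[0,0,0],[0,0,0]],[[0,0,0],[0,0,0]],[[0,0,0],[0,0,0]],[[0,0,0],[0,0,0]]]'
```

```text
time: 34.7
position: [0.5397, 0.1689, 0.1371]
tool_rot: [-0.302, -3.126, 0.0]
ft_force: [-2.3, 1.2, -0.7]
grip_width: 0.004
time: 35.7
position: [0.542, 0.1686, 0.1376]
tool_rot: [-0.302, -3.127, 0.0]
ft_force: [-2.3, 0.0, -0.5]
grip_width: 0.005
```

```bash
python3 -m inch '[[[-0.2,0,0],[0,0,0]],[[-0.2,0,0],[0,0,0]],[[-0.2,0,0],[0,0,0]],[[-0.2,0,0],[0,0,0]],[[-0.2,0,0],[0,0,0]],[[-0.2,0,0],[0,0,0]],[[-0.2,0,0],[0,0,0]],[[-0.2,0,0],[0,0,0]],[[-0.2,0,0],[0,0,0]],[[-0.2,0,0],[0,0,0]]]'
```

```text
time: 36.7
position: [0.5428, 0.1685, 0.1374]
tool_rot: [-0.301, -3.124, 0.0]
ft_force: [-6.3, 0.3, 1.9]
grip_width: 0.003
```

The force has risen to 6.3 N and the tool has stalled, so the toggle is at its end. One more small push, then I'll back off and lift.

```bash
python3 -m inch '[[[-0.4,0,0],[0,0,0]],[[-0.4,0,0],[0,0,0]],[[-0.4,0,0],[0,0,0]],[[0,0,0],[0,0,0]],[[0,0,0],[0,0,0]],[[0,0,0],[0,0,0]],[[0,0,0],[0,0,0]],[[0,0,0],[0,0,0]],[[0,0,0],[0,0,0]],[[0,0,0],[0,0,0]]]'
python3 -m inch '[[[4,0,0],[0,0,0]],[[10,0,0],[0,0,0]],[[15,0,0],[0,0,0]],[[15,0,0],[0,0,0]],[[0,0,-20],[0,0,0]],[[0,0,-25],[0,0,0]],[[0,0,-25],[0,0,0]],[[0,0,-25],[0,0,0]],[[0,0,-15],[0,0,0]],[[0,0,0],[0,0,0]]]'
python3 - <<'E'
from bench import optics,ctrl
from h import *
import cv2
for n in("scene","top"):
    d=optics.get_image(n); pickle.dump(d,open(n+"6.pkl","wb"))
    cv2.imwrite(n+"6.png",d["image"][:,:,::-1])
    if n=="scene": a=cv2.resize(d["image"][160:230,310:390,::-1],None,fx=5,fy=5,interpolation=cv2.INTER_CUBIC)
    else: b=cv2.resize(d["image"][150:220,365:445,::-1],None,fx=5,fy=5,interpolation=cv2.INTER_CUBIC)
cv2.imwrite("pics/s6.png",cv2.hconcat([a,b]))
E
python3 capm.py
```

```text
time: 37.7
position: [0.5429, 0.1685, 0.1372]
tool_rot: [-0.301, -3.122, 0.001]
ft_force: [-8.5, -0.2, 4.1]
grip_width: 0.006
time: 38.7
position: [0.5036, 0.177, 0.2502]
tool_rot: [0.302, 3.122, 0.005]
ft_force: [0.8, 0.2, -0.6]
grip_width: 0.006
64 [16.265625 13.859375] y' -16.11656293815564 r 63.694006238528445
67 [11.8358209  13.67164179] y' -4.065665714412433 r 63.78394081112987
```

View pics/s6.png

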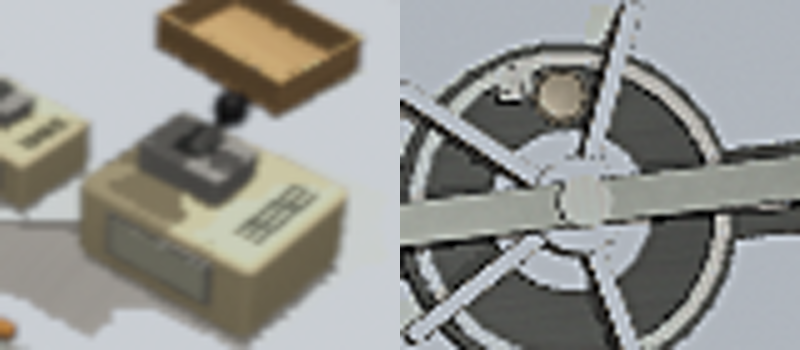

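The toggle has swung over: the ball is now at (231,107), leaning away from the robot. The cap is still at the stop, and the robot is clear of everything. A quick numeric check of the ball, then I'll hand in.

```bash
python3 -c "
from h import *
d=pickle.load(open('scene6.pkl','rb'));q=ray(d,310+231.5/5-.5,160+107.5/5-.5,.136);p=np.array([.51845,.17232,.136]);print(q,'ball travel mm',1e3*np.linalg.norm(q-p))
from bench import close_job;print(close_job())"
```

```text
[0.56338082 0.16403799 0.136     ] ball travel mm 45.68774875448055
the job is handed in; nothing more can be done
None
```

The cap is pressed home against the stop's jaw, the middle-sized lamp box's toggle is thrown over away from the robot, and the job is handed in at about 39 s.

- **Wheel and cap:** I turned the wheel anticlockwise with three spoke pushes. At the end the force rose from about 2.7 N to 6.2 N and the tool stalled, so the squeeze stayed well under the 20 N that dents the cap. The last picture shows the cap touching the jaw. It measures about 64 mm from the axis and −4 mm in indexer y. That radius is at the edge of the 60–64 mm band, with calibration good to about 2 mm. It did not move while I worked the toggle.
- **Jaw estimate:** My early camera estimate of the jaw put home at about y −7 mm; contact came about 3 mm further on. I went by the force.
- **Toggle:** I pushed it until it stopped, at 8.5 N, then backed off and lifted clear. From the camera the ball travelled about 46 mm against 48 mm nominal, a shortfall within measuring error.
- **Other things on the bench:** I did not measure these separately at the end. The forces I read at the end of each move never suggested contact with any of them.

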